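# Lock the sample rail of a blind display stand with a linch pin

## Task

Lock the sliding rail of the blind display stand: take the red-headed linch pin from the wooden block, feel along the slot on top of the white sleeve for the hole in the rail underneath, and push the pin down, without forcing it, until its collar sits flat on the sleeve. Let go of the pin and then flip the stand's sprung ring over the pin's head until it lies fully shut. Leave the other pins and the things on the desk where they are.

Things in the scene. Friction and masses are not known exactly. Their poses are not given: they have to be found in the camera images.
- pin_head (a point): Centre of the red pin's round head, the part to grasp: 20 mm across, 44 mm high (40 mm red plastic on a 4 mm steel collar). The pin is upright (z up), about 80 g; it starts loosely in one of the block's three holes, collar on the block's top; which hole varies. The collar's flat underside is 22 mm below this point, the tip 67 mm.
- pin_collar (a point): Centre of the underside of the red pin's collar, z up along the pin. The steel shank below it is 10 mm across and 45 mm long; its last 4 mm taper to a blunt tip 8 mm across.
- pin: The red linch pin itself, origin at the centre of its tip; see pin_head.
- slot (a point): Centre of the slot in the flat top face of the stand's white sleeve, at that face's level (90 mm above the desk). Slot 12 mm wide (x), 42 mm long (y); sleeve 50 mm (x) by 100 mm (y), top plate 4 mm thick. x points across the slot, away from the ring's hinge. 5 mm below the face lies the flat top of the rail; its hole is on the slot's centre line (x = 0) but up to 14 mm either way along y.
- stand: Display stand, fixed; origin under the slot at desk level, axes as slot. Its aluminium rail (36 x 25 mm, z 60 to 85 mm) has one through hole 12 mm across, is solid elsewhere, and reaches about 195 mm out at -y, slats below. It slides along y only if pushed by over 6 N: the pin's taper can drag it 1 to 2 mm into line. More than 35 N between pin and stand is forcing.
- ring (a joint): Angle of the stand's sprung steel ring: 0 = open (leaning back to -x of the slot, 40 degrees past upright), 0.70 = upright, 2.27 rad = shut, level over the pin's head. Over-centre at about 1.13: short of that it springs open again, beyond it snaps shut. About 4 N at its crossbar towards +x of the slot gets it going. It shuts fully only if the pin is home.
- ring_bar (a point): Middle of the ring's yellow crossbar (26 mm long along the slot's y, 9 mm thick), 56 mm from the hinge. Open: at x = -70 mm from the slot, 91 mm above the sleeve's top; shut: at x = +22 mm, 48 mm above it. The ring is a wire loop 61 mm wide with a keeper strip 12 mm wide across it, 34 mm from the hinge, that lies just above the pin's head when shut.
- ring_hinge (a point): Middle of the ring's hinge axis, which is parallel to the slot's y: 34 mm to the slot's -x side, 48.5 mm above the sleeve's top. Two white ears 68 mm apart carry it; their tops stand 54 mm above the sleeve.
- block: Wooden parts block 60 mm (x) by 190 mm (y) by 55 mm high, fixed, origin at the centre of its underside. Three holes 14 mm across along its y axis at -60, 0 and +60 mm, each with a pin.
- pin_blue_head (a point): Centre of the blue head of another pin of the same shape, standing in the block: leave it.
- pin_black_head (a point): A point on the thinner black head (14 mm across, 32 mm high) of a third pin standing in the block, 67 mm above the pin's tip: leave it.
- mug: White mug, 80 mm across, 90 mm high, origin at the centre of its underside; leave it.
- calculator: Grey desk calculator 130 x 100 x 19 mm, lying flat, origin under its centre; leave it.
- tape: Red tape measure 65 x 32 x 60 mm, origin under its centre; leave it.
- stapler: Black stapler 140 x 36 x 48 mm, origin under its centre; leave it.
Mind the look-alikes: they are no part of the job. There is more than one size of the pin; the job needs the smallest.

How it is judged:
By the outcome, as a careful person would: the job done as asked, in the order asked, and still so for the second after the job is handed in, with the robot touching nothing.
It also fails if it takes over 67 s, if anything falls off the work surface, if the arm or the gripper's body presses on something with over 40 N, if the wrist force passes 120 N, or if a joint passes its speed limit or range.

## Robot

A 7-joint arm with a two-finger parallel gripper is mounted at the origin on the work surface. World frame = base frame: x ahead of the robot, y to its left, z up, the work surface at z = 0. Lengths are in m, angles in rad, forces in N, time in s.
With the tool pointing down it reaches from about 0.4 to 0.85 m from the base axis. Payload 4.5 kg.
Tool frame: the origin (TCP) lies on the centre line of the jaws, within the pads' length; the fingertips stand 8 mm ahead of it and the grasp point (between the pads) lies 11 mm behind it; z points along the fingers, y is the line along which they close (so a half turn about z gives the same grasp; the last joint's range is limited). The gripper opens to 85 mm and grips with 20 to 120 N. Pads are 22 mm wide; open, the fingers measure 114 mm over their backs; the gripper's body (76 mm by 85 mm) begins 54 mm behind the grasp point. The pads swing forward as they close: fully open they stand 13 mm farther back than shut.
Start: joints at [1.278, 0.689, -0.195, 1.565, 0.157, 0.902, -0.215], TCP at [0.201, -0.592, 0.239] pointing down, gripper open.
Joint ranges: [-3.01, 3.01], [-0.46, 2.08], [-1.47, 1.51], [0.13, 2.56], [-1, 4.14], [0.04, 2.09], [-2.66, 2.66]. Speed limits (rad/s): [2.57, 2.57, 3.14, 3.14, 3.14, 3.14, 3.14].

## Interface

Orientations are given as [roll, pitch, yaw] about the fixed x, y, z axes, in that order (R = Rz(yaw) Ry(pitch) Rx(roll)).
In Python, from workcell import env gives the robot as it stands. The module is installed in compiled form; this text tells all that it offers.
- The arm moves only by the tool servo_tool, never from a script. Its argument "targets" is a list that holds one entry, the list of rows, each a list of 7 numbers: the shift along the tool's x, y, z in mm, then the turn, a rotation vector about the tool's x, y, z in rad, then the closure, from -1 (fully open) to 1 (shut). In form: [[[tx, ty, tz, rx, ry, rz, gripper], ...]]. A call has 1 to 8 rows; each row is the pose to reach, as a shift and turn from the pose commanded when the call began, along the tool's axes at that moment; what a row does not reach only later rows make up. A row lasts 1/8 s, in which the tool goes at most 62.5 mm and 10.7 degrees, less where a joint would pass 70% of its speed; a pose out of reach is approached as far as the arm can. A call with a gripper value outside its range is refused whole. The fingers move at their own pace and stop on an object; "squeeze" is the grip in N (left out, the last holds). Time passes only in rows, so rows that repeat a pose let the fingers close. It gives the time, the measured TCP pose, the force and the opening at its end, in the units of the state.
- env.state(): the state, without advancing time (a new reading comes with each control period).
- env.snapshot(name): name is "side" or "top"; returns (picture, depth): 400x640x3 uint8, blue, green, red; 400x640 float32, m along the optical axis (not along the pixel's ray), 0 where there is no reading.
- env.get_calibration(name): a dict with "fx", "fy", "cx", "cy" (pixels), "xyz" and "orientation" of the camera in the world. Camera axes: x right, y down, z forward; pixel columns grow to the right and rows downward; lengths in m; the calibration is good to about 2 mm. A picture is of the moment at which its call begins. get_calibration takes no time and is no camera call.
- env.close_job(): hands the job in, once; it reports no verdict.
The state is a dict: "time_s": time; "q": joint angles; "joint_vel": joint speeds; "joint_torque": joint torques, N m; "tool_pos": TCP position; "ee_rot": TCP orientation; "contact_force": force on the tool from outside, world axes, zero at the start; "torque": the same for the moment, N m; "opening": finger opening in m.
Only numpy, scipy, OpenCV 4.12 (cv2) and the standard library are available. Lean on these libraries where they do the work, as an engineer would, in place of code of your own. Each camera call takes 0.05 s, during which the arm holds its last target. There are 200 camera calls.

## Working session

There is one attempt and no reset: what is moved stays moved. The work goes in short steps, Python scripts to look and compute and a tool call to move; the robot and the scene stay as the last step left them, time stands still between calls to the robot, and variables do not carry over. Pictures are saved under pics/ and viewed, on a budget of 10 in all, crops included, one or two more only if the job needs it, and the job is handed in when it is done.

Besides the shell and the picture viewer there is one more tool, called after "Call:" as name(argument=value, ...) on one line, values as JSON. servo_tool: Moves the arm, as the interface text tells. Its arguments: {"type":"object","properties":{"targets":{"type":"array"},"squeeze":{"type":"number"}},"required":["targets"]}

```bash
mkdir -p pics
cat > h.py <<'E'
import numpy as np, cv2
from scipy.spatial.transform import Rotation as R
from workcell import env
def cam(n):
    c=env.get_calibration(n); o=np.array(c["orientation"],float)
    Rm=o if o.shape==(3,3) else R.from_euler('xyz',o).as_matrix()
    return c,Rm
def px2w(n,u,v,d):
    c,Rm=cam(n); return Rm@np.array([(u-c["cx"])/c["fx"]*d,(v-c["cy"])/c["fy"]*d,d])+np.array(c["xyz"])
def cloud(n,D):
    v,u=np.mgrid[:400,:640]; c,Rm=cam(n)
    P=np.stack([(u-c["cx"])/c["fx"]*D,(v-c["cy"])/c["fy"]*D,D],-1)
    return P@Rm.T+np.array(c["xyz"])
def w2px(n,p):
    c,Rm=cam(n); q=Rm.T@(np.array(p)-np.array(c["xyz"])); return c["fx"]*q[0]/q[2]+c["cx"],c["fy"]*q[1]/q[2]+c["cy"],q[2]
def tool():
    s=env.state(); return s,np.array(s["tool_pos"]),R.from_euler('xyz',s["ee_rot"]).as_matrix()
def to(p):  # shift in tool mm to world point
    s,t,M=tool(); return (M.T@(np.array(p)-t))*1000
E
python3 - <<'E'
from h import *
for n in("top","side"):
    I,D=env.snapshot(n); np.savez(f"{n}0.npz",I=I,D=D); cv2.imwrite(f"pics/{n}0.png",I); print(n,env.get_calibration(n))
print(env.state())
E
```

```text
top {'fx': 381.8766460490287, 'fy': 381.8766460490287, 'cx': 319.89846932320904, 'cy': 203.41669206176493, 'xyz': array([0.47398994, 0.00304499, 1.50574565]), 'orientation': array([-3.09091622e+00,  2.77806220e-03, -1.57063844e+00])}
side {'fx': 386.03329475713286, 'fy': 386.03329475713286, 'cx': 318.34460722662635, 'cy': 201.6561757235359, 'xyz': array([0.16925211, 0.87473194, 0.68044845]), 'orientation': array([-2.09896667, -0.01224251, -2.73452493])}
{'time_s': 0.1, 'q': array([ 1.27779842,  0.68989565, -0.1945337 ,  1.56621728,  0.15729874,
        0.90249347, -0.21508053]), 'joint_vel': array([-4.47859390e-04, -1.60568578e-03, -1.06629915e-04, -2.78569418e-03,
       -5.45963262e-05, -2.97006889e-04, -9.46135816e-04]), 'joint_torque': array([-3.50359558e-03, -5.40598190e+01, -1.27145715e+00, -1.58984596e+01,
        9.39341815e-03,  4.34354675e-03, -2.28961630e-05]), 'tool_pos': array([ 0.20042152, -0.59140811,  0.23857342]), 'ee_rot': array([-3.13997375e+00,  1.07532722e-04,  3.26900703e-01]), 'contact_force': array([-0.43849688,  1.12942656,  0.34640838]), 'torque': array([ 0.00186913, -0.02484154, -0.02764862]), 'opening': 0.08550068463132499}
```

View pics/top0.png

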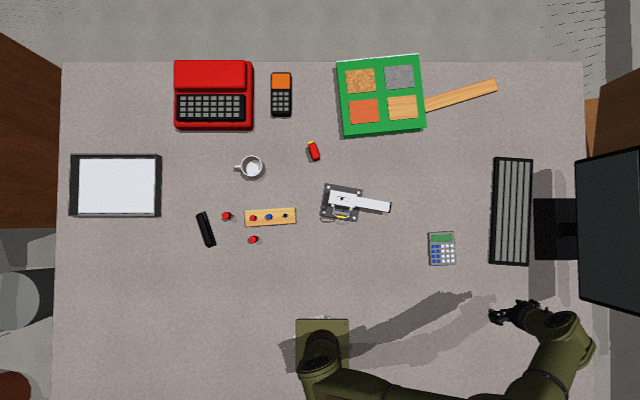

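View pics/side0.png

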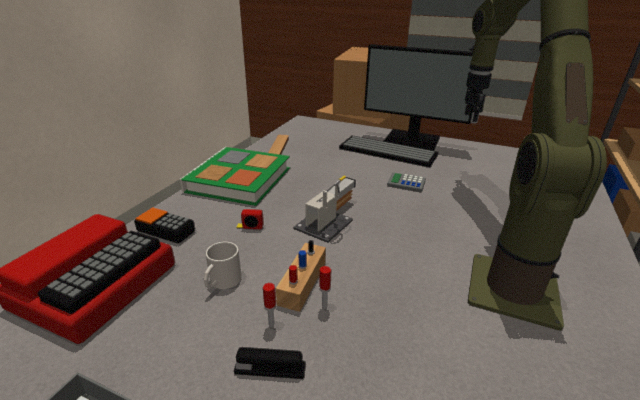

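Top view: red heads are at (253,217) in the block, and at (226,215) and (253,239), which stand free on the desk with longer shanks. Blue is at (268,216), black at (285,215), and the red tape at (313,151) is no pin. By the description I choose (253,217). The stand is at about (345,203), with its rail running right to (390,207). Next is one close crop of both, side by side.

Run:
```python
from h import *
T=np.load("top0.npz");S=np.load("side0.npz")
a=cv2.resize(T["I"][170:250,215:405],None,fx=4,fy=4,interpolation=cv2.INTER_CUBIC)
b=cv2.resize(S["I"][165:335,250:370],None,fx=1.6,fy=1.6,interpolation=cv2.INTER_CUBIC)
o=np.zeros((320+280,760,3),np.uint8);o[:320]=a
o[320:592,:192]=b[:272,:192]
o[320:600,220:760]=cv2.resize(S["I"][170:240,285:420],None,fx=4,fy=4,interpolation=cv2.INTER_CUBIC)
cv2.imwrite("pics/crop1.png",o)
P=cloud("top",T["D"]);D=T["D"]
# top-plate points
z=P[...,2]; m=np.zeros(z.shape,bool); m[170:250,300:405]=1
print("sleeve z", np.histogram(z[m&(z>.03)],bins=np.arange(.03,.2,.01)))
sl=m&(z>.08)&(z<.1); q=P[sl][:,:2].astype(np.float32); print(len(q),q.mean(0),cv2.minAreaRect(q))
m[:]=0; m[195:240,235:305]=1; bl=m&(z>.045)&(z<.065); q=P[bl][:,:2].astype(np.float32); print("block",cv2.minAreaRect(q),z[bl].mean())
hi=m&(z>.07); n,l,st,c=cv2.connectedComponentsWithStats(hi.astype(np.uint8))
for i in range(1,n): k=l==i; print(c[i],st[i,4],P[k].mean(0),z[k].max(),T["I"][k].mean(0))
```

```text
sleeve z (array([  9,   1,   4,  10,  20, 478, 215,   0,   1,   0,   1,  20,   7,
        42,  16,  24]), array([0.03, 0.04, 0.05, 0.06, 0.07, 0.08, 0.09, 0.1 , 0.11, 0.12, 0.13,
       0.14, 0.15, 0.16, 0.17, 0.18, 0.19]))
693 [ 0.5540998  -0.13046315] ((0.5519863367080688, -0.13990119099617004), (0.2327878326177597, 0.05136292055249214), 79.94426727294922)
block ((0.4764479994773865, 0.19733765721321106), (0.10414024442434311, 0.190787672996521), 4.628749847412109) 0.05535639784667296
[236. 201.] 1 [0.47398994 0.00304499 1.50574565] 1.5057456511171345 [142. 144. 155.]
[265. 201.] 1 [0.47398994 0.00304499 1.50574565] 1.5057456511171345 [151. 152. 163.]
[281. 203.] 1 [0.47398994 0.00304499 1.50574565] 1.5057456511171345 [154. 158. 164.]
[243. 206.] 1 [0.47398994 0.00304499 1.50574565] 1.5057456511171345 [145. 149. 156.]
[252. 212.] 1 [0.47398994 0.00304499 1.50574565] 1.5057456511171345 [115. 180. 220.]
[259. 212.] 1 [0.47398994 0.00304499 1.50574565] 1.5057456511171345 [110. 177. 215.]
[252.24137931 217.34482759] 29 [0.49401903 0.25687931 0.09497209] 0.10316299441466548 [ 31.5862069
[... 287 characters left out ...]
8994 0.00304499 1.50574565] 1.5057456511171345 [119. 120. 131.]
[239. 220.] 1 [0.47398994 0.00304499 1.50574565] 1.5057456511171345 [145. 148. 156.]
[293. 224.] 1 [0.47398994 0.00304499 1.50574565] 1.5057456511171345 [134. 136. 145.]
[273. 228.] 1 [0.47398994 0.00304499 1.50574565] 1.5057456511171345 [145. 147. 158.]
[294. 231.] 1 [0.47398994 0.00304499 1.50574565] 1.5057456511171345 [149. 150. 159.]
[252.63636364 237.6969697 ] 33 [0.41970501 0.25186843 0.11085955] 0.12103113704583057 [ 31.51515152  35.06060606 167.90909091]
[287. 236.] 1 [0.47398994 0.00304499 1.50574565] 1.5057456511171345 [151. 154. 164.]
[301. 239.] 1 [0.47398994 0.00304499 1.50574565] 1.5057456511171345 [147. 149. 159.]
```

View pics/crop1.png

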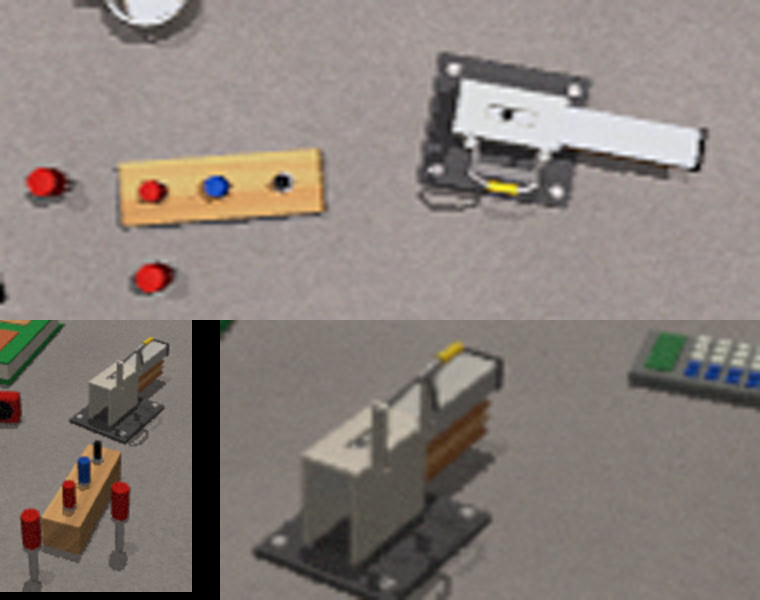

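Crop: the block's red pin is at top-view (253,217), clearly shorter than the two free red ones, so it is the one to take. The slot centre is near top (343,198.5), with the rail hole's dark spot at about (342,198.5). The ring leans back to image-down, with its yellow bar near (341,217).

Run:
```python
from h import *
from scipy.optimize import minimize
import time
I=[];
for k in range(5): I.append(env.snapshot("top")[0].astype(float))
T=np.mean(I,0); np.save("top_avg.npy",T)
S=np.mean([env.snapshot("side")[0].astype(float) for k in range(3)],0); np.save("side_avg.npy",S)
a=np.linspace(0,2*np.pi,24)
def sil(n,x,y,r,z0,z1):
    p=[w2px(n,(x+r*np.cos(t),y+r*np.sin(t),z))[:2] for z in(z0,z1) for t in a]
    h=cv2.convexHull(np.array(p,np.float32)); M=cv2.moments(h); return np.array([M["m10"]/M["m00"],M["m01"]/M["m00"]])
def cent(img,u,v,h,f):
    w=f(img)[v-h:v+h+1,u-h:u+h+1]; yy,xx=np.mgrid[v-h:v+h+1,u-h:u+h+1]; w=np.clip(w,0,None); return np.array([(w*xx).sum(),(w*yy).sum()])/w.sum()
red=lambda i:np.clip(i[...,2]-1.7*i[...,1]-10,0,None)
for n,img,u,v,h in(("top",T,253,217,5),("side",S,293,273,10)):
    c=cent(img,u,v,h,red)
    r=minimize(lambda p:((sil(n,p[0]/100,p[1]/100,.010,.059,.099)-c)**2).sum(),[49.4,25.6],method="Nelder-Mead").x/100
    print(n,c,r)
# stand
g=T.mean(2); F=6
big=cv2.resize(g.astype(np.float32)[180:225,315:400],None,fx=F,fy=F,interpolation=cv2.INTER_CUBIC)
def poly(p):
    x,y,t=p; M=R.from_euler('z',t).as_matrix()
    W=lambda X:[ (np.array(w2px("top",M@np.array(q)+[x,y,0])[:2])-[315,180]+.5)*F-.5 for q in X]
    return (W([(.025,.05,.09),(-.025,.05,.09),(-.025,-.05,.09),(.025,-.05,.09)]),
            W([(.018,-.05,.085),(-.018,-.05,.085),(-.018,-.195,.085),(.018,-.195,.085)]),
            W([(.006,.021,.09),(-.006,.021,.09),(-.006,-.021,.09),(.006,-.021,.09)]))
def cost(q):
    m=np.zeros(big.shape,np.uint8)
    for P in poly((q[0]/100,q[1]/100,q[2]/10))[:2]: cv2.fillPoly(m,[np.round(np.array(P)*16).astype(np.int32)],1,shift=4)
    return np.sum(np.where(m>0,150-big,np.clip(big-150,0,None)))/1e3
best=min((minimize(cost,[x,y,-1.7],method="Nelder-Mead",options=dict(initial_simplex=[[x,y,-1.7],[x+.6,y,-1.7],[x,y+.8,-1.7],[x,y,-1.3]])) for x in(55.5,57)for y in(-10,-8,-9)),key=lambda r:r.fun)
p=best.x/[100,100,10];print("stand",p,best.fun)
o=cv2.cvtColor(np.clip(big,0,255).astype(np.uint8),cv2.COLOR_GRAY2BGR);o=cv2.resize(T[180:225,315:400].astype(np.uint8),None,fx=F,fy=F,interpolation=cv2.INTER_CUBIC)
o2=o.copy()
for P in poly(p): cv2.polylines(o,[np.round(np.array(P)).astype(np.int32)],True,(0,0,255))
cv2.imwrite("pics/crop2.png",np.vstack([o,o2]))
s,t,M=tool();print(s["time_s"],to([*r,.20]))
```

```text
Traceback (most recent call last):
  File "h.py", line 15, in w2px
    c,Rm=cam(n); q=Rm.T@(np.array(p)-np.array(c["xyz"])); return c["fx"]*q[0]/q[2]+c["cx"],c["fy"]*q[1]/q[2]+c["cy"],q[2]
         ~~~^^^
  File "h.py", line 5, in cam
    c=env.get_calibration(n); o=np.array(c["orientation"],float)
ValueError: time passes only in moves, steps and waits
```

```bash
sed -i 's/^def cam/from functools import lru_cache\n@lru_cache(None)\ndef cam/' h.py
cat > fit.py <<'E'
from h import *
from scipy.optimize import minimize
T=np.load("top_avg.npy");S=np.load("side_avg.npy")
a=np.linspace(0,2*np.pi,24)
def sil(n,x,y,r,z0,z1):
    p=[w2px(n,(x+r*np.cos(t),y+r*np.sin(t),z))[:2] for z in(z0,z1) for t in a]
    h=cv2.convexHull(np.array(p,np.float32)); M=cv2.moments(h); return np.array([M["m10"]/M["m00"],M["m01"]/M["m00"]])
def cent(img,u,v,h,f):
    w=f(img)[v-h:v+h+1,u-h:u+h+1]; yy,xx=np.mgrid[v-h:v+h+1,u-h:u+h+1]; return np.array([(w*xx).sum(),(w*yy).sum()])/w.sum()
red=lambda i:np.clip(i[...,2]-1.7*i[...,1]-10,0,None)
for n,img,u,v,h in(("side",S,293,273,10),("top",T,253,217,5)):
    c=cent(img,u,v,h,red)
    r=minimize(lambda p:((sil(n,p[0]/100,p[1]/100,.010,.059,.099)-c)**2).sum(),[49.4,25.6],method="Nelder-Mead").x/100
    print(n,c,r)
g=T.mean(2); F=6
big=cv2.resize(g.astype(np.float32)[180:225,315:400],None,fx=F,fy=F,interpolation=cv2.INTER_CUBIC)
def poly(p):
    x,y,t=p; M=R.from_euler('z',t).as_matrix()
    W=lambda X:[ (np.array(w2px("top",M@np.array(q)+[x,y,0])[:2])-[315,180]+.5)*F-.5 for q in X]
    return (W([(.025,.05,.09),(-.025,.05,.09),(-.025,-.05,.09),(.025,-.05,.09)]),
            W([(.018,-.05,.085),(-.018,-.05,.085),(-.018,-.195,.085),(.018,-.195,.085)]),
            W([(.006,.021,.09),(-.006,.021,.09),(-.006,-.021,.09),(.006,-.021,.09)]))
def cost(q):
    m=np.zeros(big.shape,np.uint8)
    for P in poly((q[0]/100,q[1]/100,q[2]/10))[:2]: cv2.fillPoly(m,[np.round(np.array(P)*16).astype(np.int32)],1,shift=4)
    return np.sum(np.where(m>0,150-big,np.clip(big-150,0,None)))/1e3
best=min((minimize(cost,[x,y,-1.7],method="Nelder-Mead",options=dict(initial_simplex=[[x,y,-1.7],[x+.6,y,-1.7],[x,y+.8,-1.7],[x,y,-1.3]])) for x in(55.5,57)for y in(-10,-8,-9)),key=lambda r:r.fun)
p=best.x/[100,100,10];print("stand",p,best.fun)
o=cv2.resize(T[180:225,315:400].astype(np.uint8),None,fx=F,fy=F,interpolation=cv2.INTER_CUBIC)
o2=o.copy()
for P in poly(p): cv2.polylines(o,[np.round(np.array(P)).astype(np.int32)],True,(0,0,255))
cv2.imwrite("pics/crop2.png",np.vstack([o,o2]))
s,t,M=tool();print(s["time_s"],to([*r,.20]))
E
python3 fit.py
```

```text
side [292.60773292 272.03686172] [0.49554653 0.25221915]
top [252.26845814 217.32401004] [0.49431423 0.25942589]
stand [ 0.56506382 -0.07601652 -0.17447702] -1256.1422119140625
0.5 [ 551.40463544 -712.00122288   39.30138882]
```

View pics/crop2.png

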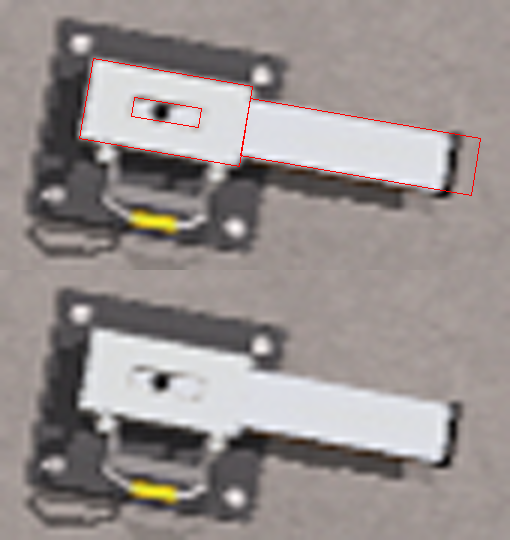

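Overlay: sleeve and slot outlines fit well, with the slot at crop (167,113) and the hole at (160,111), i.e. about 4 mm towards +y. The slot is at about (0.565,-0.076), yaw -0.174. The two cameras disagree by 7 mm on the pin's y. Top view and block geometry agree on about 0.258, so I use that.

Call:
servo_tool(targets=[[[318,-252,-11,0,0,0.5,-1],[318,-252,-11,0,0,0.5,-1],[318,-252,-11,0,0,0.5,-1],[318,-252,-11,0,0,0.5,-1],[318,-252,-11,0,0,0.5,-1],[318,-252,-11,0,0,0.5,-1],[318,-252,-11,0,0,0.5,-1],[318,-252,-11,0,0,0.5,-1]]], squeeze=40)

```text
time_s: 1.5
tool_pos: [0.423, -0.2483, 0.2505]
ee_rot: [-3.14, -0.001, -0.167]
contact_force: [-0.3, -0.6, -0.3]
opening: 0.0854
```

Call:
servo_tool(targets=[[[-17,-511,0,0,0,0,0.1],[-17,-511,0,0,0,0,0.1],[-17,-511,0,0,0,0,0.1],[-17,-511,0,0,0,0,0.1],[-17,-511,0,0,0,0,0.1],[-17,-511,0,0,0,0,0.1],[-17,-511,0,0,0,0,0.1],[-17,-511,50,0,0,0,0.1]]])

```text
time_s: 2.5
tool_pos: [0.4922, 0.2355, 0.217]
ee_rot: [-3.137, -0.006, -0.174]
contact_force: [0.6, -0.2, 0.2]
opening: 0.0385
```

Call:
servo_tool(targets=[[[0,0,0,0,0,0,0.1],[0,0,0,0,0,0,0.1],[0,0,0,0,0,0,0.1]]])

```text
time_s: 2.88
tool_pos: [0.49, 0.2308, 0.2159]
ee_rot: [3.141, -0.001, -0.177]
contact_force: [-0.1, -0.1, 0.2]
opening: 0.0388
```

Run:
```python
from h import *
s,t,M=tool();print(s["time_s"],s["opening"],t,s["ee_rot"],to([.4945,.258,.074]))
```

```text
2.875 0.038762763111702514 [0.49004752 0.23076049 0.21593502] [ 3.14087067e+00 -1.37612534e-03 -1.76977564e-01] [ -0.60803778 -27.70038218 141.91435874]
```

Call:
servo_tool(targets=[[[-1,-28,40,0,0,0,0.1],[-1,-28,80,0,0,0,0.1],[-1,-28,80,0,0,0,0.1]]])

```text
time_s: 3.25
tool_pos: [0.4917, 0.2586, 0.1337]
ee_rot: [3.137, 0.004, -0.175]
contact_force: [0.2, -0.5, 0.8]
opening: 0.0386
```

Run:
```python
from h import *
s,t,M=tool();print(s["time_s"],s["opening"],t,s["ee_rot"],to([.4945,.258,.074]))
I,D=env.snapshot("side")
cv2.imwrite("pics/s3.png",cv2.resize(I[170:330,230:370],None,fx=3.5,fy=3.5,interpolation=cv2.INTER_CUBIC))
```

```text
3.25 0.03861004838575051 [0.49172484 0.25859504 0.13372941] [ 3.13739249  0.0036623  -0.17502341] [ 3.05510353 -0.14812342 59.71852777]
```

View pics/s3.png

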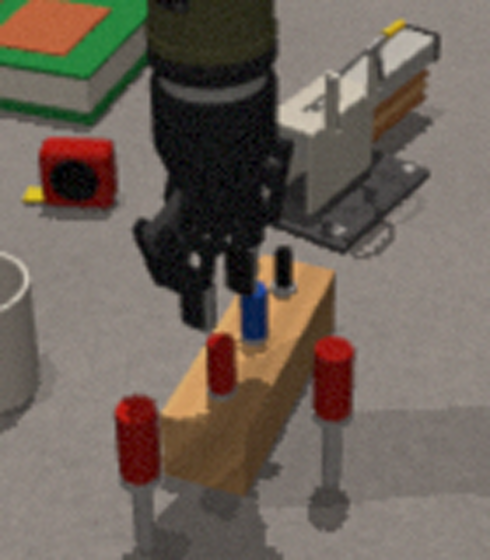

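The side crop shows the red pin head at crop (221,365), directly under the half-open fingers, and the blue pin clear of them. I descend and close.

Call:
servo_tool(targets=[[[3,0,30,0,0,0,0.1],[3,0,60,0,0,0,0.1],[3,0,60,0,0,0,0.1],[3,0,60,0,0,0,0.1]]])

```text
time_s: 3.8
tool_pos: [0.4974, 0.2605, 0.0773]
ee_rot: [-3.14, -0.003, -0.174]
contact_force: [1.0, 0.7, 0.3]
opening: 0.0389
```

Call:
servo_tool(targets=[[[0,0,0,0,0,0,1],[0,0,0,0,0,0,1],[0,0,0,0,0,0,1],[0,0,0,0,0,0,1],[0,0,0,0,0,0,1]]])

```text
time_s: 4.42
tool_pos: [0.4969, 0.26, 0.0769]
ee_rot: [-3.141, -0.002, -0.174]
contact_force: [-0.4, -2.8, 8.9]
opening: 0.019
```

Call:
servo_tool(targets=[[[0,0,-20,0,0,0,1],[0,0,-60,0,0,0,1],[0,0,-110,0,0,0,1],[0,0,-130,0,0,0,1],[0,0,-130,0,0,0,1]]])

```text
time_s: 5.05
tool_pos: [0.4969, 0.2612, 0.2072]
ee_rot: [-3.139, -0.003, -0.173]
contact_force: [-0.3, 0.1, -2.1]
opening: 0.019
```

Run:
```python
from h import *
s,t,M=tool();print(s["time_s"],s["opening"],t,s["ee_rot"],to([.565,-.076,.2]),s["contact_force"])
```

```text
5.05 0.01904365546625032 [0.49694979 0.26118804 0.20722282] [-3.13855477 -0.003402   -0.1731346 ] [125.09523035 320.44562902   6.67499308] [-0.31744549  0.09343595 -2.09975482]
```

Call:
servo_tool(targets=[[[60,60,0,0,0,0,1],[105,110,0,0,0,0,1],[125,165,0,0,0,0,1],[125,220,0,0,0,0,1],[125,275,0,0,0,0,1],[125,310,0,0,0,0,1],[125,316,7,0,0,0,1],[125,316,7,0,0,0,1]]])

```text
time_s: 6.05
tool_pos: [0.5637, -0.0718, 0.1967]
ee_rot: [-3.141, 0.003, -0.173]
contact_force: [0.1, 0.5, -0.4]
opening: 0.019
```

Call:
servo_tool(targets=[[[0,0,0,0,0,0,1],[0,0,20,0,0,0,1],[0,0,35,0,0,0,1],[0,0,35,0,0,0,1],[0,0,35,0,0,0,1]]])

```text
time_s: 6.68
tool_pos: [0.565, -0.072, 0.1635]
ee_rot: [-3.141, -0.001, -0.173]
contact_force: [-0.3, -0.1, -0.5]
opening: 0.0189
```

Run:
```python
from h import *
s,t,M=tool();print(s["time_s"],s["opening"],t,s["ee_rot"],to([.565,-.076,.2]),s["contact_force"])
S=np.mean([env.snapshot("side")[0].astype(float) for k in range(3)],0)
T=np.mean([env.snapshot("top")[0].astype(float) for k in range(3)],0)
np.save("s4.npy",S);np.save("t4.npy",T)
# predicted: pin axis at TCP, slot
M=R.from_euler('z',-.1745).as_matrix()
W=lambda q:w2px("side",M@np.array(q)+[.565,-.076,0])
F=7;u0,v0=290,160
o=cv2.resize(S[v0:v0+80,u0:u0+80].astype(np.uint8),None,fx=F,fy=F,interpolation=cv2.INTER_CUBIC)
raw=o.copy()
f=lambda P:np.array([[(p[0]-u0+.5)*F,(p[1]-v0+.5)*F] for p in P],np.int32)
for L in([(.006,.021,.09),(-.006,.021,.09),(-.006,-.021,.09),(.006,-.021,.09)],[(.025,.05,.09),(-.025,.05,.09),(-.025,-.05,.09),(.025,-.05,.09)]):
    cv2.polylines(o,[f([W(q) for q in L])],True,(0,0,255))
cv2.line(o,*[tuple(map(int,x)) for x in f([w2px("side",t-[0,0,.067]),w2px("side",t-[0,0,.022])])],(0,255,0))
cv2.imwrite("pics/s4.png",o)
```

```text
6.675 0.01888918309962164 [ 0.56502842 -0.07196204  0.163532  ] [-3.14149685e+00 -6.29453886e-04 -1.72642010e-01] [  0.68862479   3.97932471 -36.46795711] [-0.29261518 -0.06684982 -0.49650431]
```

View pics/s4.png

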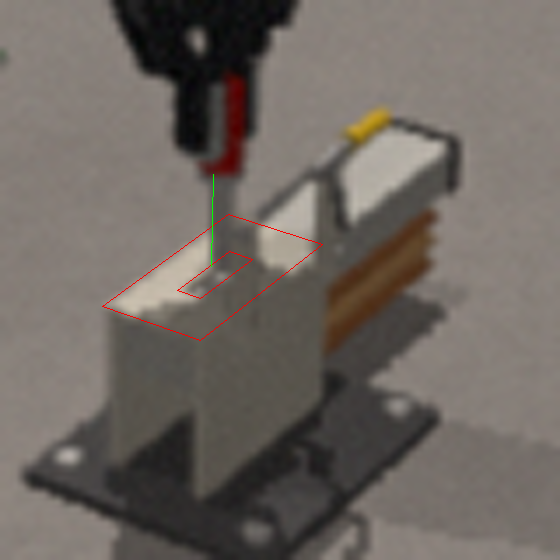

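Side crop: the pin is held upright with the collar at crop (222,170) and the shank above the slot near (215,275). It sits about 10 px (roughly 3 mm) to the robot side of the drawn TCP line, which matches the earlier top-view offset of -2.6 mm in x. I shift +3 mm in tool x and feel downwards.

Call:
servo_tool(targets=[[[3,-1,0,0,0,0,1],[3,-1,2,0,0,0,1],[3,-1,4,0,0,0,1],[3,-1,5,0,0,0,1],[3,-1,5,0,0,0,1]]])

```text
time_s: 7.6
tool_pos: [0.5676, -0.0719, 0.1581]
ee_rot: [3.141, 0.0, -0.173]
contact_force: [-0.7, 0.5, -0.7]
opening: 0.0187
```

Call:
servo_tool(targets=[[[0,0,1,0,0,0,1],[0,0,2,0,0,0,1],[0,0,3,0,0,0,1],[0,0,3,0,0,0,1]]])

```text
time_s: 8.1
tool_pos: [0.5677, -0.0718, 0.1551]
ee_rot: [3.142, 0.0, -0.173]
contact_force: [-0.9, -0.6, -1.4]
opening: 0.0185
```

Call:
servo_tool(targets=[[[0,0,1,0,0,0,1],[0,0,1,0,0,0,1],[0,0,1,0,0,0,1]]])

```text
time_s: 8.48
tool_pos: [0.5678, -0.0718, 0.1542]
ee_rot: [3.142, -0.0, -0.173]
contact_force: [0.6, 0.2, -0.8]
opening: 0.0187
```

Call:
servo_tool(targets=[[[0,0,1,0,0,0,1],[0,0,2,0,0,0,1],[0,0,2,0,0,0,1]]])

```text
time_s: 8.85
tool_pos: [0.5677, -0.0719, 0.1521]
ee_rot: [3.141, 0.0, -0.173]
contact_force: [-0.6, -0.3, 0.3]
opening: 0.0191
```

Call:
servo_tool(targets=[[[0,0,1,0,0,0,1],[0,0,2,0,0,0,1],[0,0,2,0,0,0,1]]])

```text
time_s: 9.22
tool_pos: [0.5677, -0.0718, 0.1501]
ee_rot: [3.142, 0.0, -0.173]
contact_force: [-0.1, 0.1, -0.3]
opening: 0.0188
```

Call:
servo_tool(targets=[[[0,0,1,0,0,0,1],[0,0,2,0,0,0,1],[0,0,2,0,0,0,1]]])

```text
time_s: 9.6
tool_pos: [0.5677, -0.0718, 0.1481]
ee_rot: [3.142, 0.0, -0.173]
contact_force: [0.3, 0.3, -1.3]
opening: 0.0188
```

Call:
servo_tool(targets=[[[0,0,1,0,0,0,1],[0,0,2,0,0,0,1],[0,0,2,0,0,0,1]]])

```text
time_s: 9.98
tool_pos: [0.5677, -0.0719, 0.1462]
ee_rot: [3.141, 0.0, -0.173]
contact_force: [0.4, 0.4, -0.8]
opening: 0.0192
```

Call:
servo_tool(targets=[[[0,0,2,0,0,0,1],[0,0,4,0,0,0,1],[0,0,6,0,0,0,1],[0,0,6,0,0,0,1]]])

```text
time_s: 10.48
tool_pos: [0.5676, -0.0718, 0.14]
ee_rot: [3.141, 0.0, -0.173]
contact_force: [1.3, 0.6, -0.9]
opening: 0.0188
```

Call:
servo_tool(targets=[[[0,0,2,0,0,0,1],[0,0,4,0,0,0,1],[0,0,6,0,0,0,1],[0,0,6,0,0,0,1]]])

```text
time_s: 10.98
tool_pos: [0.5676, -0.0718, 0.134]
ee_rot: [3.142, 0.0, -0.173]
contact_force: [0.1, 0.0, -0.9]
opening: 0.0189
```

Call:
servo_tool(targets=[[[0,0,2,0,0,0,1],[0,0,4,0,0,0,1],[0,0,6,0,0,0,1],[0,0,8,0,0,0,1],[0,0,10,0,0,0,1],[0,0,10,0,0,0,1]]])

```text
time_s: 11.72
tool_pos: [0.5677, -0.0718, 0.124]
ee_rot: [3.142, 0.0, -0.173]
contact_force: [0.1, -0.3, -1.9]
opening: 0.0187
```

Call:
servo_tool(targets=[[[0,0,2,0,0,0,1],[0,0,4,0,0,0,1],[0,0,6,0,0,0,1],[0,0,8,0,0,0,1],[0,0,8,0,0,0,1]]])

```text
time_s: 12.35
tool_pos: [0.5676, -0.0718, 0.116]
ee_rot: [3.142, 0.0, -0.173]
contact_force: [0.3, 0.1, -0.9]
opening: 0.0188
```

Call:
servo_tool(targets=[[[0,0,1,0,0,0,1],[0,0,2,0,0,0,1],[0,0,2,0,0,0,1]]])

```text
time_s: 12.72
tool_pos: [0.5677, -0.0718, 0.1142]
ee_rot: [3.142, 0.0, -0.173]
contact_force: [-0.6, -0.3, -1.0]
opening: 0.019
```

Call:
servo_tool(targets=[[[0,0,1,0,0,0,1],[0,0,1,0,0,0,1],[0,0,1,0,0,0,1]]])

```text
time_s: 13.1
tool_pos: [0.5678, -0.0719, 0.1132]
ee_rot: [3.142, -0.0, -0.173]
contact_force: [-0.0, 0.0, -0.7]
opening: 0.0189
```

Call:
servo_tool(targets=[[[0,0,0.5,0,0,0,1],[0,0,1,0,0,0,1],[0,0,1,0,0,0,1]]])

```text
time_s: 13.48
tool_pos: [0.5677, -0.0718, 0.1122]
ee_rot: [3.142, 0.0, -0.173]
contact_force: [0.0, -0.5, -0.5]
opening: 0.019
```

Call:
servo_tool(targets=[[[0,0,0.5,0,0,0,1],[0,0,0.5,0,0,0,1],[0,0,0.5,0,0,0,1]]])

```text
time_s: 13.85
tool_pos: [0.5678, -0.0719, 0.1119]
ee_rot: [3.142, -0.0, -0.173]
contact_force: [-0.7, 0.9, 2.1]
opening: 0.0189
```

Call:
servo_tool(targets=[[[0,0,0.5,0,0,0,1],[0,0,0.5,0,0,0,1],[0,0,0.5,0,0,0,1]]])

```text
time_s: 14.22
tool_pos: [0.5679, -0.0719, 0.1118]
ee_rot: [3.142, -0.0, -0.173]
contact_force: [-1.0, 0.6, 5.6]
opening: 0.019
```

Run:
```python
from h import *
s,t,M=tool();print(s["time_s"],t,s["contact_force"])
S=np.mean([env.snapshot("side")[0].astype(float) for k in range(2)],0)
cv2.imwrite("pics/s5.png",cv2.resize(S[160:240,290:370].astype(np.uint8),None,fx=7,fy=7,interpolation=cv2.INTER_CUBIC))
```

```text
14.225 [ 0.56786303 -0.07187593  0.11176612] [-1.03706998  0.61178706  5.63025143]
```

View pics/s5.png

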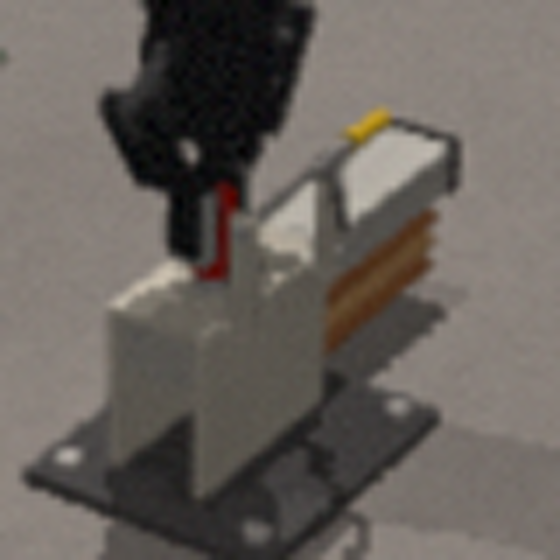

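Side crop: the collar meets the sleeve at crop (212,278), and the 0.45 mm head-to-sleeve check agrees with TCP z = 0.112 and a force rise of about 6 N. I release, then lift straight up.

Call:
servo_tool(targets=[[[0,0,0,0,0,0,0.1],[0,0,0,0,0,0,0.1],[0,0,0,0,0,0,0.1],[0,0,0,0,0,0,0.1]]])

```text
time_s: 14.82
tool_pos: [0.5677, -0.0718, 0.1111]
ee_rot: [3.142, 0.0, -0.173]
contact_force: [0.9, -0.2, -0.2]
opening: 0.0382
```

Call:
servo_tool(targets=[[[0,0,-10,0,0,0,0.1],[0,0,-30,0,0,0,0.1],[0,0,-70,0,0,0,0.1],[0,0,-125,0,0,0,0.1],[0,0,-130,0,0,0,0.1],[0,0,-130,0,0,0,0.1]]])

```text
time_s: 15.58
tool_pos: [0.5677, -0.0718, 0.2418]
ee_rot: [-3.142, -0.001, -0.173]
contact_force: [0.4, 0.2, -1.0]
opening: 0.0387
```

Run:
```python
from h import *
s,t,M=tool();print(s["time_s"],t,s["opening"],s["contact_force"])
S=np.mean([env.snapshot("side")[0].astype(float) for k in range(2)],0)
cv2.imwrite("pics/s6.png",cv2.resize(S[160:240,290:370].astype(np.uint8),None,fx=7,fy=7,interpolation=cv2.INTER_CUBIC))
```

```text
15.575 [ 0.56771006 -0.07184439  0.24180473] 0.038677342843643006 [ 0.43504724  0.24235746 -0.970417  ]
```

View pics/s6.png

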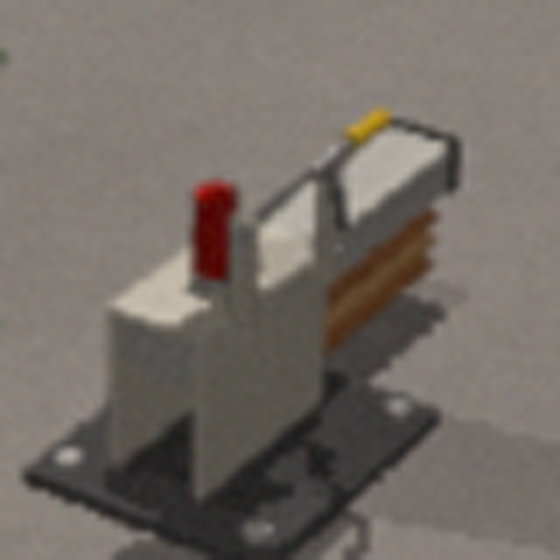

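The pin stands upright, head at crop (213,230) with the collar on the sleeve. The ring is still open, bar at (367,125). I move behind the bar with the fingers shut.

Call:
servo_tool(targets=[[[-50,2,0,0,0,0,1],[-103,4,0,0,0,0,1],[-105,4,0,0,0,0,1],[-105,4,0,0,0,0,1],[-105,4,30,0,0,0,1],[-105,4,61,0,0,0,1],[-105,4,61,0,0,0,1],[-105,4,61,0,0,0,1]]])

```text
time_s: 16.68
tool_pos: [0.4649, -0.0578, 0.1806]
ee_rot: [-3.142, -0.001, -0.173]
contact_force: [-0.5, -0.3, -0.4]
opening: -0.0
```

Run:
```python
from h import *
s,t,M=tool();print(s["time_s"],t,s["opening"],s["contact_force"])
S=np.mean([env.snapshot("side")[0].astype(float) for k in range(2)],0)
cv2.imwrite("pics/s7.png",cv2.resize(S[140:230,290:390].astype(np.uint8),None,fx=6,fy=6,interpolation=cv2.INTER_CUBIC))
```

```text
16.675 [ 0.46490031 -0.05778582  0.1806238 ] -2.968670551436247e-05 [-0.54416106 -0.34589746 -0.39524428]
```

View pics/s7.png

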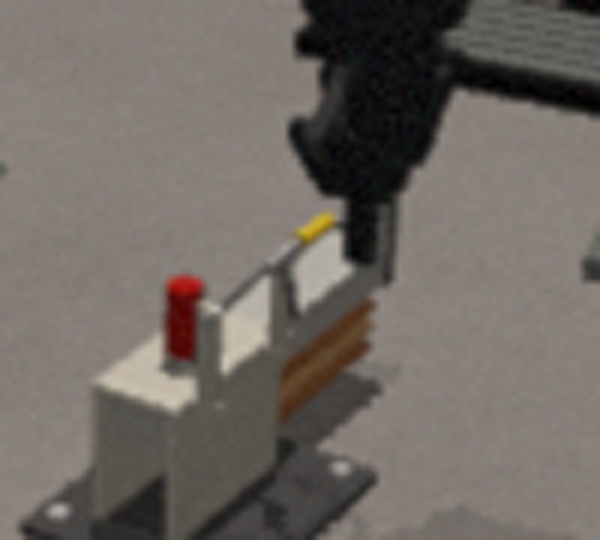

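The side crop shows the shut fingertips at (362,260), just behind the yellow bar at (317,228) on its -x side and lined up with it. I push toward +x.

Call:
servo_tool(targets=[[[12,0,0,0,0,0,1],[20,0,0,0,0,0,1],[28,0,-2,0,0,0,1],[36,0,-4,0,0,0,1],[44,0,-7,0,0,0,1],[52,0,-9,0,0,0,1]]])

```text
time_s: 17.52
tool_pos: [0.5149, -0.0671, 0.1893]
ee_rot: [3.141, 0.001, -0.174]
contact_force: [-2.0, -0.5, -1.4]
opening: -0.0005
```

Call:
servo_tool(targets=[[[8,0,0,0,0,0,1],[16,0,0,0,0,0,1],[24,0,0,0,0,0,1],[32,0,0,0,0,0,1],[40,0,0,0,0,0,1],[40,0,0,0,0,0,1]]])

```text
time_s: 18.27
tool_pos: [0.5555, -0.0736, 0.1894]
ee_rot: [-3.141, -0.002, -0.173]
contact_force: [0.9, -0.0, -0.8]
opening: -0.0001
```

Call:
servo_tool(targets=[[[0,0,-40,0,0,0,1],[-30,0,-80,0,0,0,1],[-80,0,-100,0,0,0,1],[-120,0,-100,0,0,0,1],[-120,0,-100,0,0,0,1]]])

```text
time_s: 18.9
tool_pos: [0.4326, -0.0526, 0.2896]
ee_rot: [3.141, 0.002, -0.173]
contact_force: [1.0, 0.5, -0.2]
opening: -0.0003
```

Run:
```python
from h import *
s,t,M=tool();print(s["time_s"],t,s["opening"],s["contact_force"])
S=np.mean([env.snapshot("side")[0].astype(float) for k in range(2)],0)
T=np.mean([env.snapshot("top")[0].astype(float) for k in range(2)],0)
a=cv2.resize(S[150:240,290:370].astype(np.uint8),None,fx=5,fy=5,interpolation=cv2.INTER_CUBIC)
b=cv2.resize(T[175:265,215:295].astype(np.uint8),None,fx=2.5,fy=2.5); c=cv2.resize(T[175:265,315:395].astype(np.uint8),None,fx=5,fy=5,interpolation=cv2.INTER_CUBIC)
cv2.imwrite("pics/s8.png",np.hstack([a,c[:,:400]]))
```

```text
18.9 [ 0.43264201 -0.05258653  0.28962598] -0.00030356223133301227 [ 0.95419409  0.48319583 -0.15080132]
```

View pics/s8.png

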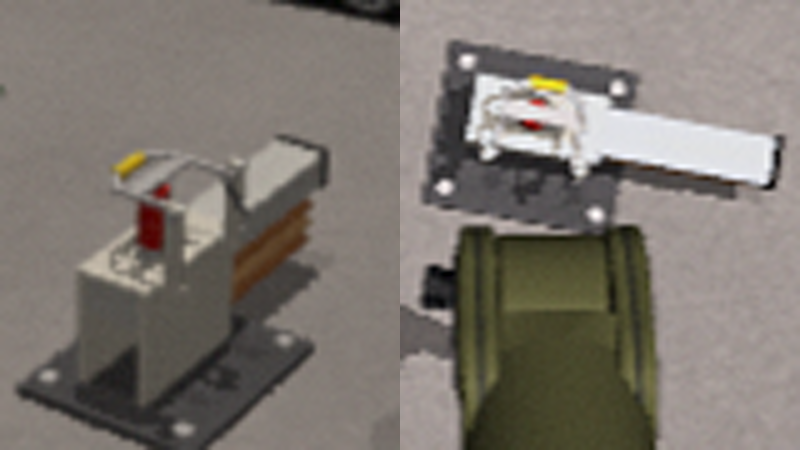

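Both views show the ring over the red head, with the yellow bar at the sleeve's far side: side crop (130,163), top crop (547,84). I check the shut angle numerically.

Run:
```python
from h import *
M=R.from_euler('z',-.1745).as_matrix()
for n,(u0,u1,v0,v1) in dict(side=(300,370,160,230),top=(325,365,180,225)).items():
    for nm,I in (("before",np.load(f"{n}_avg.npy")),("now",env.snapshot(n)[0].astype(float))):
        w=np.clip(np.minimum(I[...,1],I[...,2])-2*I[...,0],0,None)[v0:v1,u0:u1]; y,x=np.mgrid[v0:v1,u0:u1]
        print(n,nm,(w*x).sum()/w.sum(),(w*y).sum()/w.sum())
    for a in(0,1.9,2.0,2.1,2.2,2.27):
        f=2.27-a; p=M@np.array([-.034+.056*np.cos(f),0,.1385+.056*np.sin(f)])+[.565,-.076,0]; print(a,np.round(w2px(n,p),2))
```

```text
side before 342.28741496598644 177.9715136054422
side now 318.0704057279236 184.40811455847256
0 [341.13 178.06   1.11]
1.9 [315.48 177.24   1.16]
2.0 [314.98 178.67   1.16]
2.1 [314.63 180.18   1.17]
2.2 [314.44 181.75   1.17]
2.27 [314.39 182.89   1.17]
top before 340.28443726440497 216.42821755519657
top now 344.3871186440678 191.45559322033898
0 [340.26 216.42   1.32]
1.9 [344.21 191.94   1.35]
2.0 [344.2  191.58   1.36]
2.1 [344.16 191.37   1.36]
2.2 [344.1  191.31   1.37]
2.27 [344.04 191.36   1.37]
```

Run:
```python
from h import *
def c(I,u0,u1,v0,v1):
    w=np.clip(np.minimum(I[...,1],I[...,2])-2*I[...,0],0,None)[v0:v1,u0:u1]; y,x=np.mgrid[v0:v1,u0:u1]; return (w*x).sum()/w.sum(),(w*y).sum()/w.sum()
I=np.load("side_avg.npy"); print("open",c(I,330,350,170,185),"pred 341.1 178.1")
S,D=env.snapshot("side"); print("now",c(S.astype(float),306,326,172,194),"shut pred 314.4 182.9")
T,E=env.snapshot("top"); P=cloud("top",E)
m=np.minimum(T[...,1],T[...,2]).astype(int)-2*T[...,0]>20; m[:180]=0;m[200:]=0;m[:,:335]=0;m[:,355:]=0
print(np.median(P[m],0),m.sum(),"shut top z~.1425; at 2.0 rad ~.158")
```

```text
open (np.float64(342.24446374294405), np.float64(177.5436387320886)) pred 341.1 178.1
now (np.float64(315.6460746460746), np.float64(182.4903474903475)) shut pred 314.4 182.9
[ 0.59130235 -0.08810047  0.08361051] 267 shut top z~.1425; at 2.0 rad ~.158
```

The bar's offset from prediction is the same open (+1.1,-0.5 px) and now (+1.2,-0.4 px against the 2.27 rad position), so the ring is fully shut.

```bash
python3 -c "
from h import *
s=env.state();print(s['time_s'],s['contact_force']);print(env.close_job())"
```

```text
19.3 [-0.02299729 -0.05186684  0.13172033]
the job is handed in; nothing more can be done
None
```

The red linch pin is locked in the stand and the ring is shut over its head; I handed the job in at 19.3 s with the arm clear of everything.

**What I did:**
- I took the short red pin from the block, not the two longer red ones standing on the desk.
- The top camera showed the rail's hole about 4 mm to +y of the slot's centre. I aimed there and felt down in small steps instead of sweeping along the slot. The pin went straight into the hole with almost no force.
- I pushed it down until the collar met the sleeve, at about 6 N of contact force. Then I let go, lifted off, and flipped the ring with the fingers closed until it snapped over.

**Last checks:**
- **Pin:** the collar met the sleeve at the expected height (TCP 0.112 m). The side view after release showed the pin upright, with its collar on the sleeve.
- **Ring:** the bar's pixel position matches the fully shut position (2.27 rad) in the side camera, with the same small camera offset it had when open.
- **Force:** it read about zero at hand-in.

**Checks that disagreed:**
- The two cameras differed by 7 mm on the pin's starting y. I used the top camera's value, which agreed with the block's geometry, and the grasp confirmed it.
- The last depth reading of the bar was no use: its colour mask picked up mostly sleeve pixels (z 0.084 m), so I ignored it. The shut angle rests on the image positions alone.
- I did not take a final picture of the other pins and desk items. No unexpected contact force showed in any reading.

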